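Seat the graphite marver on its three-ball burner mount

ROBOT

A 6-joint arm with a two-finger parallel gripper is mounted at the origin on the work surface. World frame = base frame: x ahead of the robot, y to its left, z up, the work surface at z = 0. Lengths are in m, angles in rad, forces in N, time in s.
With the tool pointing down it reaches from about 0.425 to 0.95 m from the base axis. Payload 3.5 kg.
Tool frame: the origin (TCP) lies between the finger pads; the fingertips stand 22 mm ahead of it and the grasp point (between the pads) lies 3 mm ahead of it (ctrl.nose_length is the z of the fingertips in the tool frame, in m); z points along the fingers, y is the line along which they close (so a half turn about z gives the same grasp; the last joint's range is limited). The gripper opens to 85 mm and grips with 20 to 120 N. Pads are 22 mm wide; open, the fingers measure 114 mm over their backs; the gripper's body (76 mm by 85 mm) begins 54 mm behind the grasp point. The pads swing forward as they close: fully open they stand 13 mm farther back than shut.
Start: joints at [1.004, 0.286, 1.577, -0, 1.279, -0.15], TCP at [0.273, 0.617, 0.253] pointing down, gripper open.
Joint ranges: [-2.77, 2.77], [-0.9, 2.22], [0.21, 2.48], [-1.53, 4.67], [0.24, 2.81], [-2.84, 2.84]. Speed limits (rad/s): [2.79, 2.79, 3.14, 3.14, 3.14, 3.14].

INTERFACE

Orientations are given as a unit quaternion [x, y, z, w].
In Python, from plant import ctrl gives the robot as it stands. The module is installed in compiled form; this text tells all that it offers.
- The arm moves only by the tool send_rows, never from a script. Its argument "rows" is text: rows parted by semicolons, each of 7 numbers parted by spaces: the turn, a rotation vector about the tool's x, y, z in fractions of the full range, 1 being pi/2 rad, then the shift along the tool's x, y, z in parts of the range, where 1.0 means 400 mm, then the opening, from -1 (shut) to 1 (fully open). A call has 1 to 8 rows; each row is the pose to reach, as a shift and turn from the pose commanded when the call began, along the tool's axes at that moment; what a row does not reach only later rows make up. A row lasts 1/8 s, in which the tool goes at most 62.5 mm and 10.7 degrees, less where a joint would pass 70% of its speed; a pose out of reach is approached as far as the arm can. A shift or turn number past 1, either way, is cut back to 1. A call with a gripper value outside its range is refused whole. The fingers move at their own pace and stop on an object; "grip_force" is the grip in N (left out, the last holds). Time passes only in rows, so rows that repeat a pose let the fingers close. It gives the time, the measured TCP pose, the force, the opening and the grip force at its end, in the units of the state.
- ctrl.get_state(): the state, without advancing time (a new reading comes with each control period).
- ctrl.read_camera(name): name is "scene" or "top" or "wrist"; returns a dict with "color" (400x640x3 uint8, red, green, blue), "fx", "fy", "cx", "cy" (pixels), "extrinsics" (4x4, takes a point from world to camera coordinates). Camera axes: x right, y down, z forward; pixel columns grow to the right and rows downward; lengths in m; the calibration is good to about 2 mm. A picture is of the moment at which its call begins. There is no depth.
- ctrl.sign_off(): hands the job in; it is judged then, once.
Trained networks look in a picture, given as the dict that the camera call returned (one of the last four; its "shot" number tells which), for a name from the list of things; names that differ only in an ending like _2 or _b are one class to them, and where a whole thing is asked for, a point or a joint stands for the part that bears it (a point fixed in the world has none). Each returns a list of dicts, best first, with "p" (0 to 1); they miss things now and then, are a little off and sometimes report something else, mostly with a low value. They report only what shows in the picture. A call takes as long as a camera call. They do not tell look-alikes from the thing itself.
- ctrl.look_for(picture, target): "position" ([x, y, z] in m, in the coordinates of the camera as it stood for that picture, good to about 4 mm: the middle of the surface that is visible of it).
The state is a dict: "time": time; "qpos": joint angles; "dq": joint speeds; "joint_efforts": joint torques, N m; "eef_pos": TCP position; "tcp_rot": TCP orientation; "contact_force": force on the tool from outside, world axes, zero at the start; "wrist_torque": the same for the moment, N m; "opening": opening from 0.0 (shut) to 1.0 (fully open); "finger_force": force on a finger pad.
Only numpy, scipy, OpenCV 4.12 (cv2) and the standard library are available. Lean on these libraries where they do the work, as an engineer would, in place of code of your own. Each camera call takes 0.05 s, during which the arm holds its last target. There are 200 camera calls.

TASK

Take the graphite marver off its board and put it back on the three-ball mount beside the burner: slide it from the near side, ramped nose first, under both sprung brass heads until it drops fully home, level, on all three balls, then let go. Use a light touch: do not force it against the mount or jack the sprung heads up to their stops, and leave everything else on the bench where it is.

Things in the scene. Friction and masses are not known exactly. Their poses are not given: they have to be found in the camera images.
- marver: Graphite marver, about 0.4 kg: aluminium carrier plate 92 x 116 x 12 mm, black block with bead grooves on top. Origin: middle of the underside; z up, x towards the ramped nose (nose at x +46, tail at -46), y left. Top slopes from 12 mm thick at x +28 to 5 at the nose tip. Two 10.5 mm wide slots open at the nose run along x at y +-43, blind end at x +1.5. Lies flat on the board.
- grip (a point): Grip point of the marver, on the black block (46 mm along x, 54 along y, from z 12 to 43 above the underside): 36 mm above the underside, 4 mm tail-side of the origin. Grip it from above with the fingers closing along the marver's x (46 mm): fingers on the 54 mm faces keep clear of the studs at the sides. Fingertips then clear the plate by 5 mm.
- mount: Fixed marver mount, a gas burner on its foot 140 mm to the right (y -140, top 140 mm high). Origin: on the bench under the platform centre; z up, x = way in for the marver (pointing away from the robot within 0.35 rad), y left. Grey platform 100 x 112 mm with three balls and two sprung studs, on a post clamped at a height that differs each time: ball tops 73 to 97 mm above the bench, to be felt.
- entry (a point): On the bench, at x -60 of the mount. Balls: 16 mm, polished, 11 mm proud of the platform, at x +36, y 0 and x -18, y +-31 of the mount. Each enters a radial groove in the marver's underside (between 6 mm pins 16 mm apart; front groove open at the nose). The marver is home with its origin over the mount's origin, underside 3.4 mm below the ball tops.
- stud_left (a joint): Left sprung stud at x +8, y +43 of the mount: vertical 8 mm shank, brass head 20 mm wide, 8 high, bevelled below. Value: lift in m, 0 at rest (head's underside 7 mm above the ball tops), stop at 0.0068. Spring pulls down with 5 N at rest plus 0.6 N per mm. Seated marver lifts it 1.5 mm, marver riding on the ball tops 5 mm. The shank runs in the marver's slot with 1.2 mm play each side.
- stud_right (a joint): Right sprung stud, the same at x +8, y -43. The marver's nose meets the heads some 38 mm short of home; sliding on lifts them, 10 to 17 N of push, until 21 mm short; then 7 N. Its flat underside rides on the two rear balls until 9 mm short, then sinks 3.4 mm as they enter their grooves and the springs pull it down and home. Held over 1.8 mm above riding height, the heads reach their stops.
- board: Wooden rest board with dark top, 160 x 160 x 12 mm, fixed on the bench, the marver lies on it. Origin: middle of its underside.
- blue_case: Blue and clear hobby case, 130 x 206 x 54 mm, a bystander. Origin: middle of its underside.
- jar: Grey jar with teal cap, 72 mm wide, 125 high, a bystander. Origin: middle of its underside.
- washer_tub: Clear lidded tub with a red label, 90 x 120 x 48 mm, a bystander. Origin: middle of its underside.
- knife: Closed yellow utility knife, 150 x 22 x 13 mm, lying, a bystander. Origin: middle of its underside.
- paddle: Graphite paddle with wooden handle, 230 mm long, 50 wide, 18 high, lying, a bystander. Origin: near its middle, underside.
- tweezers: Steel tweezers, 150 x 20 x 4 mm, lying, a bystander. Origin: middle of the underside.
- saucer: White saucer, 150 mm wide, 18 high, a bystander. Origin: middle of its underside.
- nose (a point): Middle of the marver's nose edge, on the underside, 46 mm ahead (x) of its origin.
There are look-alikes about, which are no part of the job. What is shaped like the board but orange is not meant.

How it is judged:
On the way, in this order (a step that is already met when the one before it is completed fails the run):
1. the marver is lifted off its board (z of marver in the frame of board above 0.04 m), for 0.1 s.
2. the marver is under both sprung heads and lifts them (value of joint each of stud_left, stud_right above 0.0025 m and horizontal distance between marver and mount below 0.04 m), for 0.1 s.
At the end, for the whole second after the job is handed in: The marver sits home on all three balls, held down by both sprung heads (each lifted 0.4 to 2.7 mm by it): origin within 2 mm of the mount's axis, level within 0.025 rad, turned within 0.03 rad, nose away from the robot, at rest and released (horizontal distance between marver and mount below 0.002 m and x of nose in the frame of mount above 0.04 m and angle between the z axis of marver and the z axis of mount, either way round below 0.025 rad and angle between the x axis of marver and the x axis of mount, either way round below 0.03 rad and value of joint stud_left between 0.0004 and 0.0027 m and value of joint stud_right between 0.0004 and 0.0027 m and linear speed of marver below 0.01 m/s and contact force between the fingers and marver below 0.05 N); the robot touches nothing.
It fails at once if the marver is forced: its contact forces on balls, heads and mount add up to over 52 N (seated under its springs: about 38 N) (contact force between marver and mount above 52 N).
It fails at once if a sprung head is jacked up to its stop (value of joint any of stud_left, stud_right above 0.0067 m).
It fails at once if a bystander is disturbed (moved more than 20 mm) (distance of any of blue_case, jar, washer_tub, knife, paddle, tweezers, saucer from where it was at the start of the episode above 0.02 m).
It also fails if it takes over 54 s, if anything falls off the work surface, if the arm or the gripper's body presses on something with over 40 N, if the wrist force passes 120 N, or if a joint passes its speed limit or range.

## Working session

There is one attempt and no reset: what is moved stays moved. The work goes in short steps, Python scripts to look and compute and a tool call to move; the robot and the scene stay as the last step left them, time stands still between calls to the robot, and variables do not carry over. Pictures are saved under pics/ and viewed, at most 10 in all, crops included, and the job is handed in when it is done.

Besides the shell and the picture viewer there is one more tool, called after ">>>" in YAML: its name, and indented under it one key for each argument. send_rows: Moves the arm, as the interface text tells. Its arguments: {"type":"object","properties":{"rows":{"type":"string"},"grip_force":{"type":"number"}},"required":["rows"]}

```bash
mkdir -p pics; cat > h.py <<'E'
import numpy as np,cv2
from plant import ctrl
from scipy.spatial.transform import Rotation as R
def w(pic,p):
    E=np.array(pic["extrinsics"]); return (np.linalg.inv(E)@np.r_[p,1])[:3]
def pix(pic,P):
    E=np.array(pic["extrinsics"]); c=(E@np.r_[P,1])[:3]; return np.array([pic["fx"]*c[0]/c[2]+pic["cx"],pic["fy"]*c[1]/c[2]+pic["cy"]])
def ray(pic,u,v,z):
    E=np.array(pic["extrinsics"]); Ei=np.linalg.inv(E)
    d=Ei[:3,:3]@np.array([(u-pic["cx"])/pic["fx"],(v-pic["cy"])/pic["fy"],1]); o=Ei[:3,3]
    return o+d*(z-o[2])/d[2]
def look(pic,names):
    for n in names:
        for r in ctrl.look_for(pic,n)[:3]: 
            p=w(pic,r["position"]); print(n,round(r["p"],2),p.round(4),pix(pic,p).round(0))
def save(pic,n): cv2.imwrite("pics/"+n,pic["color"][:,:,::-1])
E
python3 - <<'E'
from h import *
for c in ["top","scene"]:
    p=ctrl.read_camera(c); save(p,c+"1.png"); print(c,p["fx"],np.linalg.inv(p["extrinsics"]).round(3).tolist())
    look(p,["marver","grip","nose","mount","stud_left","stud_right","board"])
s=ctrl.get_state(); print(s)
E
```

```text
top 398.6402688820505 [[0.022, -0.992, 0.124, 0.359], [-1.0, -0.023, -0.005, 0.012], [0.007, -0.124, -0.992, 1.095], [0.0, 0.0, 0.0, 1.0]]
marver 0.68 [0.4455 0.2091 0.0244] [243. 216.]
marver 0.48 [ 0.446  -0.0039  0.0133] [322. 218.]
marver 0.46 [0.5361 0.443  0.0544] [153. 179.]
grip 0.84 [0.4484 0.2118 0.0229] [242. 215.]
nose 0.9 [0.4441 0.2116 0.0212] [242. 217.]
mount 0.58 [ 0.5598 -0.1995  0.0801] [398. 174.]
stud_left 0.25 [0.4471 0.2096 0.0244] [242. 216.]
stud_right 0.6 [ 0.5757 -0.1716  0.1042] [389. 166.]
board 0.95 [0.4835 0.2169 0.0105] [241. 203.]
board 0.83 [0.2021 0.3247 0.0157] [195. 308.]
board 0.62 [ 0.4455 -0.0065  0.0135] [323. 219.]
scene 458.22545116992774 [[-0.399, 0.712, -0.578, 1.253], [0.917, 0.3, -0.263, 0.33], [-0.014, -0.634, -0.773, 1.091], [0.0, 0.0, 0.0, 1.0]]
marver 0.86 [0.4576 0.2127 0.0249] [394. 233.]
grip 0.95 [0.4589 0.2105 0.0273] [393. 232.]
nose 0.72 [0.4579 0.213  0.0232] [394. 233.]
nose 0.27 [0.5534 0.4476 0.0501] [472. 284.]
mount 0.71 [ 0.584  -0.1831  0.072 ] [249. 212.]
stud_left 0.69 [ 0.5826 -0.1869  0.0717] [248. 212.]
stud_right
[... 172 characters left out ...]
72. 284.]
{'time': 0.8, 'qpos': array([ 1.00396079e+00,  2.86256341e-01,  1.57667562e+00,  2.26413529e-05,
        1.27861513e+00, -1.49969400e-01]), 'dq': array([0.00071669, 0.00014444, 0.00070598, 0.00079386, 0.00076744,
       0.00167697]), 'joint_efforts': array([ 4.51447258e-04, -4.05908167e+01, -2.92929786e+01, -1.61790683e-05,
        3.91680878e-04, -2.28843014e-06]), 'eef_pos': array([0.27325107, 0.61721085, 0.25336722]), 'tcp_rot': array([ 2.06930327e-01,  9.78355681e-01,  2.51325558e-05, -2.16239421e-06]), 'contact_force': array([0.15541988, 0.68302627, 0.03300062]), 'wrist_torque': array([-0.01531304, -0.01351081, -0.02586698]), 'finger_force': 0.0, 'opening': 1.0002758651691794}
```

```bash
python3 - <<'E'
import cv2,numpy as np
a=cv2.imread("pics/top1.png");b=cv2.imread("pics/scene1.png")
x=cv2.resize(a[130:330,130:450],(800,500),interpolation=cv2.INTER_CUBIC)
cv2.imwrite("pics/topc.png",x)
y=cv2.resize(b[150:350,180:500],(800,500),interpolation=cv2.INTER_CUBIC)
cv2.imwrite("pics/scenec.png",y)
E
```

```text
(no output)
```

View pics/topc.png

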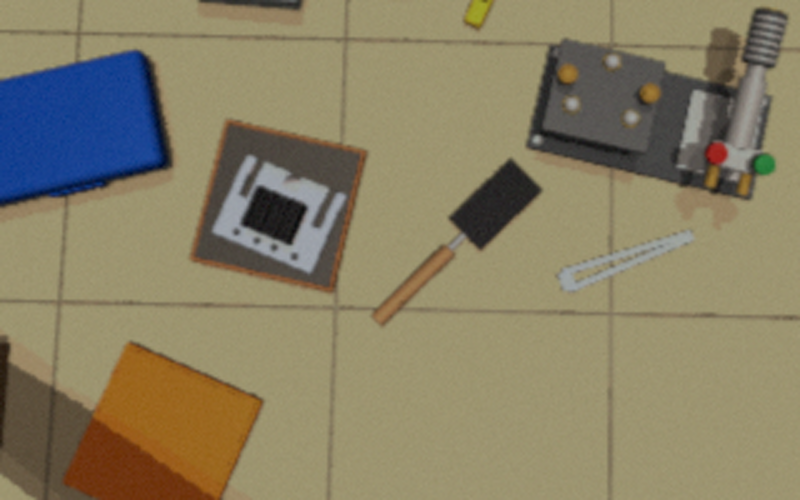

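View pics/scenec.png

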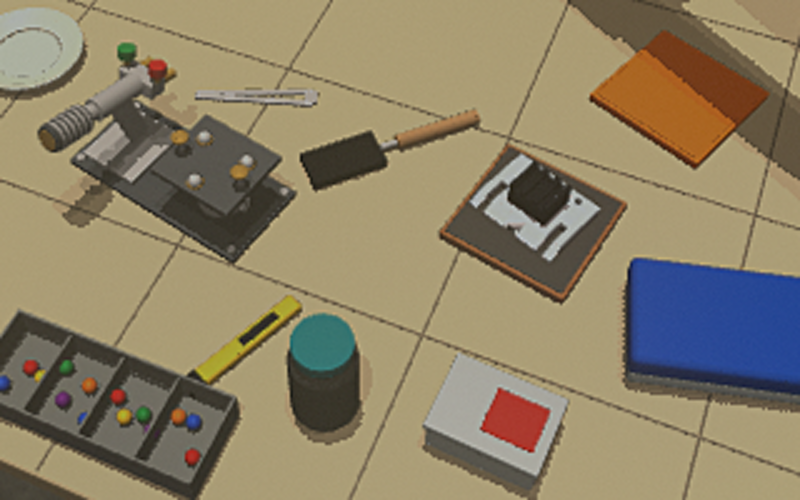

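```bash
cat >> h.py <<'E'
def go(pos,yaw,tilt=None):
    "print turn/shift from the measured pose to TCP pos with tool y along yaw, pointing down"
    s=ctrl.get_state(); Rc=R.from_quat(s["tcp_rot"])
    y=np.array([np.cos(yaw),np.sin(yaw),0]); z=np.array([0,0,-1.]); T=R.from_matrix(np.c_[np.cross(y,z),y,z])
    print("t",round(s["time"],2),"F",s["contact_force"].round(1),"pos",s["eef_pos"].round(4),"turn",np.degrees((Rc.inv()*T).as_rotvec()).round(2),"shift",(Rc.inv().apply(np.array(pos)-s["eef_pos"])*1000).round(1),"op",round(s["opening"],3))
def T():
    s=ctrl.get_state(); y=R.from_quat(s["tcp_rot"]).apply([0,1,0]); return s["eef_pos"],np.arctan2(y[1],y[0])
E
python3 - <<'E'
from h import *
go([.445,.212,.25],-.366)
p=ctrl.read_camera("wrist"); print(p["fx"]); s=ctrl.get_state()
E=np.linalg.inv(p["extrinsics"]); Rc=R.from_quat(s["tcp_rot"])
print("cam in tool",Rc.inv().apply(E[:3,3]-s["eef_pos"]).round(3),(Rc.inv().as_matrix()@E[:3,:3]).round(2).tolist())
E
```

```text
t 0.8 F [0.2 0.7 0. ] pos [0.2733 0.6172 0.2534] turn [ 0.   -0.   87.09] shift [-321.1 -301.     3.3] op 1.0
359.01290512070705
cam in tool [ 0.075 -0.    -0.121] [[0.0, -0.95, -0.3], [1.0, 0.0, 0.0], [0.0, -0.3, 0.95]]
```

Careful with the scale: shifts go in shares of 400 mm and turns go in shares of pi/2 rad. That gives: -321 mm / 400 = -0.8025, -301 mm / 400 = -0.7525, 87 degrees / 90 = 0.9667.

>>> send_rows:
  rows: "0 0 0.1189 -0.1375 -0.0625 0 1;0 0 0.2333 -0.2375 -0.15 0 1;0 0 0.3556 -0.3375 -0.25 0 1;0 0 0.4778 -0.4375 -0.3625 0 1;0 0 0.6 -0.5375 -0.475 0 1;0 0 0.7222 -0.6375 -0.575 0 1;0 0 0.8444 -0.7375 -0.675 0 1;0 0 0.9667 -0.8025 -0.7525 0.0075 1"

```text
time: 1.85
eef_pos: [0.4457, 0.21, 0.251]
tcp_rot: [0.818, 0.575, 0.001, 0.0]
contact_force: [0.5, 0.5, -0.8]
opening: 1.004
finger_force: 0.0
```

>>> send_rows:
  rows: "0 0 0 0 0 0 1;0 0 0 0 0 0 1;0 0 0 0 0 0 1"

```text
time: 2.22
eef_pos: [0.4446, 0.213, 0.2504]
tcp_rot: [0.815, 0.579, 0.0, -0.0]
contact_force: [0.4, 0.7, 0.6]
opening: 1.002
finger_force: 0.0
```

```bash
python3 - <<'E'
from h import *
go([.445,.212,.25],-.366)
p=ctrl.read_camera("wrist"); look(p,["marver","grip","nose","board"]); save(p,"w1.png")
E
```

```text
t 2.23 F [0.4 0.7 0.6] pos [0.4446 0.213  0.2504] turn [ 0.   -0.02  1.77] shift [-0.9  0.7  0.4] op 1.002
marver 0.9 [0.4528 0.2159 0.0251] [320. 157.]
grip 0.84 [0.4478 0.2168 0.0253] [315. 158.]
nose 0.9 [0.4483 0.2191 0.0239] [314. 156.]
board 0.95 [0.4894 0.2343 0.0192] [349. 126.]
board 0.78 [0.2253 0.3193 0.0142] [ 68. 132.]
```

View pics/w1.png

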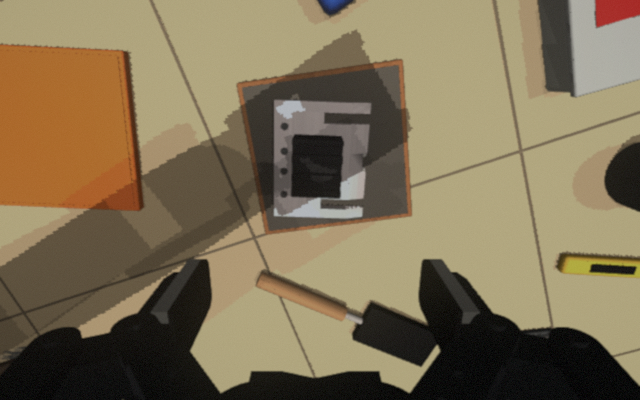

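```bash
python3 - <<'E'
import cv2
a=cv2.imread("pics/w1.png")[85:235,250:410]
cv2.imwrite("pics/w1c.png",cv2.convertScaleAbs(cv2.resize(a,(640,600),interpolation=cv2.INTER_CUBIC),alpha=1.5,beta=20))
E
```

```text
(no output)
```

View pics/w1c.png

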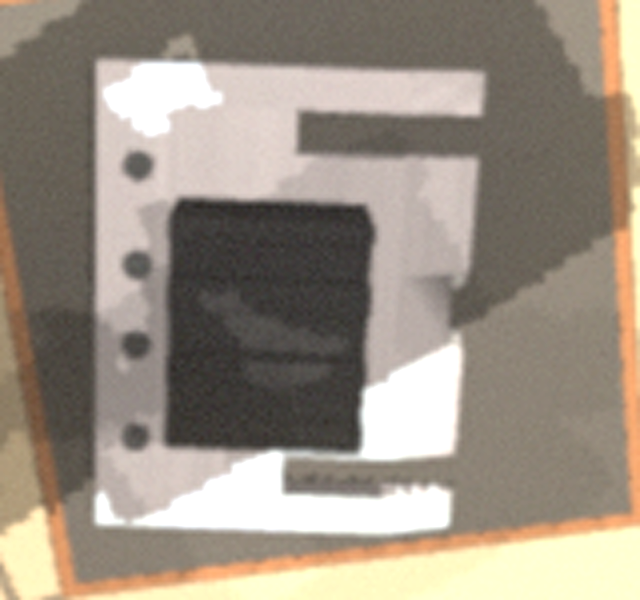

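```bash
cat >> h.py <<'E'
from scipy.optimize import least_squares
def fit(pic,kp,uv,x0,z=None,ret=False):
    "planar pose fit; z None -> z free"
    kp=np.array(kp,float)/1000; uv=np.array(uv,float)
    def P(q):
        c,s_=np.cos(q[2]),np.sin(q[2]); zz=q[3] if z is None else z
        return np.c_[q[0]+c*kp[:,0]-s_*kp[:,1],q[1]+s_*kp[:,0]+c*kp[:,1],zz+kp[:,2]]
    f=lambda q:(np.array([pix(pic,a) for a in P(q)])-uv).ravel()
    r=least_squares(f,x0,loss="soft_l1"); print("fit",r.x.round(4),"res",f(r.x).reshape(-1,2).round(1).tolist()); return r.x
E
python3 - <<'E'
from h import *
p=ctrl.read_camera("wrist")
kp=[(-46,58,12),(-46,-58,12),(46,58,5),(46,-58,5),(1.5,48.25,12),(1.5,37.75,12),(1.5,-37.75,12),(1.5,-48.25,12)]
uv=np.array([(95,58),(95,524),(486,72),(451,528),(298,112),(298,155),(283,458),(283,492)])/4+[250,85]
m=fit(p,kp,uv,[.44,.21,-.36],.012)
g=m[:2]-.004*np.array([np.cos(m[2]),np.sin(m[2])]); print(g)
go([*g,.012+.036+.003],m[2])
E
```

```text
fit [ 0.4522  0.2101 -0.3707] res [[0.7, 0.6], [0.5, -0.1], [-0.3, 0.3], [-0.6, -0.6], [0.1, -0.4], [-0.4, 0.1], [0.2, -0.7], [-0.2, 0.5]]
[0.44848418 0.21153153]
t 2.52 F [-0.5  0.7  0.8] pos [0.4447 0.2125 0.2503] turn [-0.    0.    1.96] shift [  0.3   3.9 199.3] op 0.999
```

Scaled: 199 mm / 400 = 0.4975, 3.9 mm / 400 = 0.0098, 2 degrees / 90 = 0.0222.

>>> send_rows:
  rows: "0 0 0.0222 0.0008 0.0098 0.125 1;0 0 0.0222 0.0008 0.0098 0.25 1;0 0 0.0222 0.0008 0.0098 0.375 1;0 0 0.0222 0.0008 0.0098 0.4625 1;0 0 0.0222 0.0008 0.0098 0.4975 1;0 0 0.0222 0.0008 0.0098 0.4975 1"

```text
time: 3.28
eef_pos: [0.4485, 0.2111, 0.051]
tcp_rot: [0.826, 0.564, -0.001, -0.0]
contact_force: [0.0, -0.4, 0.3]
opening: 1.003
finger_force: 0.0
```

>>> send_rows:
  rows: "0 0 0 0 0 0 -1;0 0 0 0 0 0 -1;0 0 0 0 0 0 -1;0 0 0 0 0 0 -1;0 0 0 0 0 0 -1;0 0 0 0 0 0 -1"
  grip_force: 45

```text
time: 4.03
eef_pos: [0.4493, 0.2115, 0.0529]
tcp_rot: [0.826, 0.564, 0.001, -0.0]
contact_force: [-2.3, 0.4, 5.9]
opening: 0.529
finger_force: 49.1
```

```bash
python3 -c "
from h import *
go([.448,.2115,.25],-.3707)"
```

```text
t 4.03 F [-2.3  0.4  5.9] pos [0.4493 0.2115 0.0529] turn [ 0.04 -0.07 -0.11] shift [  -0.2   -1.1 -197.1] op 0.529
```

Scaled: -190 mm / 400 = -0.475, -100 mm / 400 = -0.25.

>>> send_rows:
  rows: "0 0 0 0 0 -0.0375 -1;0 0 0 0 0 -0.125 -1;0 0 0 0 0 -0.25 -1;0 0 0 0 0 -0.375 -1;0 0 0 0 0 -0.475 -1;0 0 0 0 0 -0.475 -1;0 0 0 0 0 -0.475 -1"

```text
time: 4.9
eef_pos: [0.4473, 0.2106, 0.239]
tcp_rot: [0.826, 0.564, -0.002, -0.001]
contact_force: [-0.5, 0.6, -6.5]
opening: 0.526
finger_force: 48.0
```

```bash
python3 - <<'E'
from h import *
p=ctrl.read_camera("top")
for z in (.07,.08): print(ray(p,371,168,z))
kp=[(50,56,0),(50,-56,0),(-50,-56,0),(-50,56,0)]
uv=np.array([(563,40),(663,63),(642,152),(545,127)])/2.5+130
q=fit(p,kp,uv,[.58,-.165,-.22],.075)
go([q[0]-.11*np.cos(q[2]),q[1]-.11*np.sin(q[2]),.29],q[2])
E
```

```text
[ 0.57676827 -0.12970287  0.07      ]
[ 0.5746476  -0.12831663  0.08      ]
fit [ 0.5757 -0.1293 -0.2217] res [[-0.6, -1.2], [1.0, -0.3], [1.0, 0.8], [-2.2, 0.4]]
t 4.95 F [-0.5 -0.  -5.6] pos [0.447  0.2105 0.2382] turn [-0.27  0.16 -8.64] shift [-286.3  134.6  -51.5] op 0.528
```

Scaled: -286 mm / 400 = -0.715, 130 mm / 400 = 0.325, -8.6 degrees / 90 = -0.0956.

>>> send_rows:
  rows: "0 0 -0.0222 -0.05 0.025 -0.05 -1;0 0 -0.0444 -0.1625 0.0875 -0.1275 -1;0 0 -0.0667 -0.2875 0.15 -0.1275 -1;0 0 -0.0889 -0.4125 0.2125 -0.1275 -1;0 0 -0.0956 -0.5375 0.275 -0.1275 -1;0 0 -0.0956 -0.65 0.325 -0.1275 -1;0 0 -0.0956 -0.715 0.3375 -0.1275 -1;0 0 -0.0956 -0.715 0.3375 -0.1275 -1"

```text
time: 5.95
eef_pos: [0.4691, -0.1058, 0.2891]
tcp_rot: [0.782, 0.623, -0.001, -0.003]
contact_force: [0.1, 0.3, -5.3]
opening: 0.532
finger_force: 48.0
```

>>> send_rows:
  rows: "0 0 0 0 0 0 -1;0 0 0 0 0 0 -1;0 0 0 0 0 0 -1"

```text
time: 6.32
eef_pos: [0.4704, -0.1036, 0.2921]
tcp_rot: [0.781, 0.625, -0.0, -0.0]
contact_force: [-0.7, -0.1, -4.6]
opening: 0.526
finger_force: 48.0
```

```bash
python3 - <<'E'
from h import *
p=ctrl.read_camera("wrist"); save(p,"w2.png"); go([.5757,-.1293,.2],-.2217)
look(p,["mount","stud_left","stud_right","marver","nose"])
E
```

```text
t 6.38 F [ 0.1  0.4 -4.8] pos [ 0.4704 -0.1037  0.2923] turn [-0.   -0.01  0.04] shift [ -1.9 108.3  92.3] op 0.527
mount 0.71 [ 0.5934 -0.1328  0.0827] [447. 168.]
stud_left 0.68 [ 0.5884 -0.0928  0.0995] [443. 130.]
stud_right 0.57 [ 0.5759 -0.1718  0.1015] [440. 217.]
marver 0.62 [ 0.477  -0.0882  0.2597] [318. 218.]
nose 0.77 [ 0.4737 -0.0785  0.2637] [306. 203.]
```

View pics/w2.png

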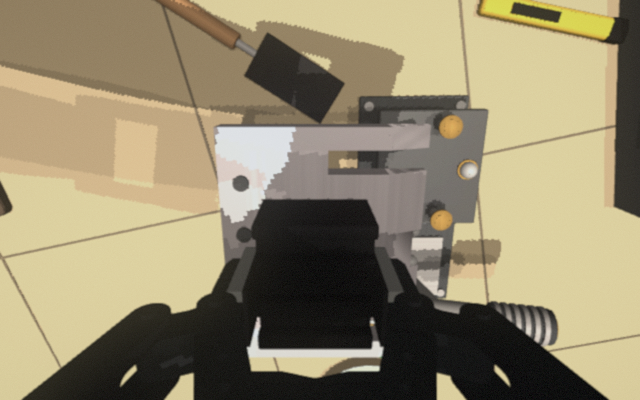

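```bash
python3 - <<'E'
import cv2
a=cv2.imread("pics/w2.png")[90:242,205:500]
b=cv2.resize(a,None,fx=2.7,fy=2.7,interpolation=cv2.INTER_CUBIC); print(b.shape)
cv2.imwrite("pics/w2c.png",cv2.convertScaleAbs(b,alpha=1.4,beta=15))
E
```

```text
(410, 796, 3)
```

View pics/w2c.png

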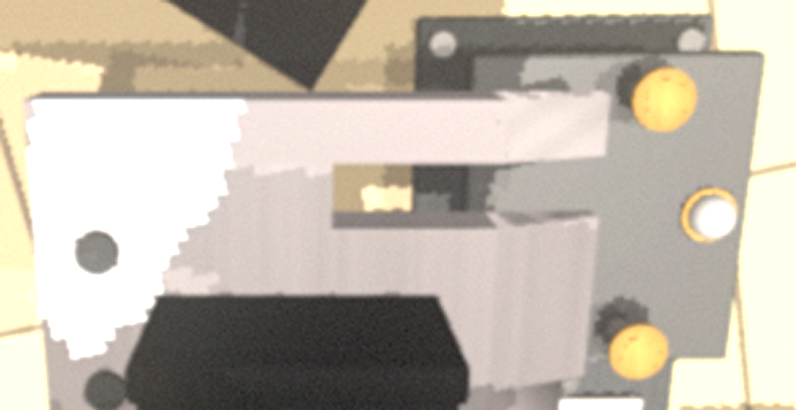

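```bash
cat > m.py <<'E'
from h import *
W=ctrl.read_camera("wrist"); Tp=ctrl.read_camera("top"); S=ctrl.read_camera("scene")
def blob(img,box,lo,hi):
    x0,y0,x1,y1=box; a=img[y0:y1,x0:x1]; h=cv2.cvtColor(a,cv2.COLOR_BGR2HSV)
    mk=cv2.inRange(h,lo,hi); n,l,st,c=cv2.connectedComponentsWithStats(mk)
    i=1+np.argmax(st[1:,4]); return c[i]+[x0,y0],st[i,4]
br=((8,110,70),(28,255,255))
obs=[] # cam, kp, uv
t=cv2.imread("pics/top1.png"); s=cv2.imread("pics/scene1.png"); w_=cv2.imread("pics/w2.png")
for cam,img,L,Rr in ((Tp,t,(357,160),(390,167)),(S,s,(276,219),(252,205)),(W,w_,(451,127),(441,220))):
    for uv,k in ((L,(8,43,11)),(Rr,(8,-43,11))):
        r=14 if cam is W else 7
        c,n=blob(img,(uv[0]-r,uv[1]-r,uv[0]+r,uv[1]+r),*br); print(uv,c.round(1),n); obs.append((cam,k,c))
obs.append((W,(36,0,-8),np.array([714,217])/2.7+[205,90]))
for c,k in (((613,61),(36,0,-8)),((572,103),(-18,31,-8)),((631,117),(-18,-31,-8))): obs.append((Tp,k,np.array(c)/2.5+130))
for c,k in (((195,181),(36,0,-8)),((247,161),(-18,31,-8)),((204,138),(-18,-31,-8))): obs.append((S,k,np.array(c)/2.5+[180,150]))
def solve(obs,z=None):
    def f(q):
        c,s_=np.cos(q[2]),np.sin(q[2]); o=[]
        for cam,k,uv in obs:
            k=np.array(k)/1000; o.append(pix(cam,[q[0]+c*k[0]-s_*k[1],q[1]+s_*k[0]+c*k[1],q[3]+k[2]])-uv)
        return np.ravel(o)
    r=least_squares(f,[.575,-.13,-.22,.085],loss="soft_l1"); print(r.x.round(4),f(r.x).reshape(-1,2).round(1).tolist()); return r.x
print("all");solve(obs)
print("wrist");solve([o for o in obs if o[0] is W])
print("top");solve([o for o in obs if o[0] is Tp]); print("scene");solve([o for o in obs if o[0] is S])
kp=[(-46,58,12),(46,58,5),(28,58,12),(1.5,48.25,12),(1.5,37.75,12),(46,37.75,5)]
uv=np.array([(31,101),(608,93),(500,95),(333,163),(333,228),(596,215)])/2.7+[205,90]
q=fit(W,kp,uv,[.475,-.1,-.22,.25]); p,y=T(); c,s_=np.cos(y),np.sin(y); d=q[:2]-p[:2]
print("tcp",p.round(4),y,"marver in tool: fwd",c*d[0]+s_*d[1],"left",-s_*d[0]+c*d[1],"z",q[3]-p[2],"yaw",q[2]-y)
fit(W,kp,uv,[.475,-.1,-.22],p[2]-.039)
E
python3 m.py
```

```text
(357, 160) [356.7 159.2] 51
(390, 167) [389.5 166.6] 50
(276, 219) [275.6 218.2] 40
(252, 205) [251.2 204.5] 34
(451, 127) [450.3 126.2] 441
(441, 220) [440.7 219.5] 352
all
[ 0.5772 -0.1315 -0.213   0.0921] [[1.0, -0.9], [1.2, -0.6], [-0.3, -0.1], [0.3, -0.3], [-0.1, -0.4], [-0.2, -0.1], [-1.5, -1.1], [0.2, -0.9], [0.4, -0.6], [0.3, -0.6], [-0.5, -0.6], [-0.4, -0.0], [-0.2, -0.6]]
wrist
[ 0.5776 -0.132  -0.2136  0.0921] [[0.5, 0.1], [0.2, 0.4], [-1.0, -0.6]]
top
[ 0.5769 -0.1309 -0.2078  0.0847] [[0.5, -0.1], [0.5, 0.1], [-0.5, -0.1], [-0.1, 0.2], [-0.4, -0.0]]
scene
[ 0.5825 -0.1273 -0.1945  0.0988] [[0.2, 0.1], [0.3, 0.2], [-0.2, -0.1], [-0.1, 0.1], [-0.2, -0.3]]
fit [ 0.4767 -0.1058 -0.2148  0.2492] res [[-0.6, 0.3], [-0.7, -0.0], [1.6, 1.4], [0.3, -0.4], [0.2, -0.7], [-0.2, -0.2]]
tcp [ 0.4704 -0.1045  0.2924] -0.22232806356080215 marver in tool: fwd 0.006435782080217688 left 0.00011112643577956046 z -0.043176793803553465 yaw 0.0075747556961544005
fit [ 0.4763 -0.105  -0.2129] res [[-5.1, 0.1], [0.9, -0.7], [2.2, 0.8], [-0.9, -0.2], [-0.9, 0.1], [1.3, 0.2]]
```

```bash
cat >> h.py <<'E'
def gom(short,z,lat=0,M=(.5776,-.132,-.2136),off=(.0064,.0001,-.041,.0086)):
    c,s=np.cos(M[2]),np.sin(M[2]); a=-short/1000-off[0]; b=lat/1000-off[1]
    go([M[0]+c*a-s*b,M[1]+s*a+c*b,z-off[2]],M[2]-off[3])
E
python3 -c "
from h import *
gom(60,.112)"
```

```text
t 6.78 F [ 0.7  0.1 -4.8] pos [ 0.4704 -0.1045  0.2924] turn [ 0.01 -0.   -0.01] shift [ -3.9  44.3 139.4] op 0.527
```

Scaled: 139 mm / 400 = 0.3475, 44.3 mm / 400 = 0.1108.

>>> send_rows:
  rows: "0 0 0 -0.005 0.05 0.075 -1;0 0 0 -0.0098 0.1108 0.175 -1;0 0 0 -0.0098 0.1108 0.275 -1;0 0 0 -0.0098 0.1108 0.3375 -1;0 0 0 -0.0098 0.1108 0.3475 -1;0 0 0 -0.0098 0.1108 0.3475 -1;0 0 0 -0.0098 0.1108 0.3475 -1;0 0 0 -0.0098 0.1108 0.3475 -1"
  grip_force: 80

```text
time: 7.78
eef_pos: [0.5135, -0.1184, 0.1548]
tcp_rot: [0.781, 0.624, 0.001, 0.001]
contact_force: [0.4, 0.3, -4.0]
opening: 0.518
finger_force: 86.7
```

```bash
python3 - <<'E'
from h import *
p=ctrl.read_camera("wrist"); save(p,"w3.png"); gom(60,.112)
a=cv2.imread("pics/w3.png")[90:242,205:500]
cv2.imwrite("pics/w3c.png",cv2.convertScaleAbs(cv2.resize(a,None,fx=2.7,fy=2.7,interpolation=cv2.INTER_CUBIC),alpha=1.4,beta=15))
E
```

```text
t 7.83 F [-0.2  0.1 -4.7] pos [ 0.5133 -0.1183  0.1545] turn [ 0.12  0.03 -0.01] shift [ 0.1 -0.6  1.5] op 0.518
```

View pics/w3c.png

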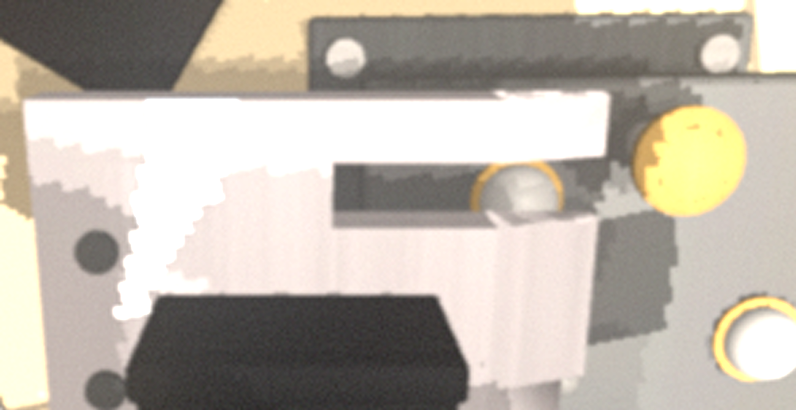

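```bash
cat > m3.py <<'E'
from h import *
W=ctrl.read_camera("wrist"); img=cv2.imread("pics/w3.png")
M=(.5776,-.132,-.2136); c,s=np.cos(M[2]),np.sin(M[2])
f=lambda k:pix(W,[M[0]+(c*k[0]-s*k[1])/1e3,M[1]+(s*k[0]+c*k[1])/1e3,.092+k[2]/1e3])
for k in ((8,43,11),(8,-43,11),(36,0,-8),(-18,31,-8)): print(k,f(k).round(1))
mk=cv2.inRange(cv2.cvtColor(img,cv2.COLOR_BGR2HSV),(8,110,70),(28,255,255))
n,l,st,ce=cv2.connectedComponentsWithStats(mk)
for i in range(1,n):
    if st[i,4]>80: print(st[i],ce[i].round(1))
E
python3 m3.py; python3 -c "
import cv2
a=cv2.imread('pics/w3.png')[110:330,400:560]
cv2.imwrite('pics/w3d.png',cv2.convertScaleAbs(cv2.resize(a,None,fx=2.7,fy=2.7,interpolation=cv2.INTER_CUBIC),alpha=1.4,beta=15))"
```

```text
(8, 43, 11) [461.9 151.2]
(8, -43, 11) [444.1 303.5]
(36, 0, -8) [489.  218.9]
(-18, 31, -8) [398.2 166.8]
[ 81   0  51  23 578] [109.3   7.5]
[ 439  129   42   41 1328] [459.6 148.9]
[469 200  33  31 209] [480.4 210.6]
[426 284  35  30 757] [444.5 298.2]
```

View pics/w3d.png

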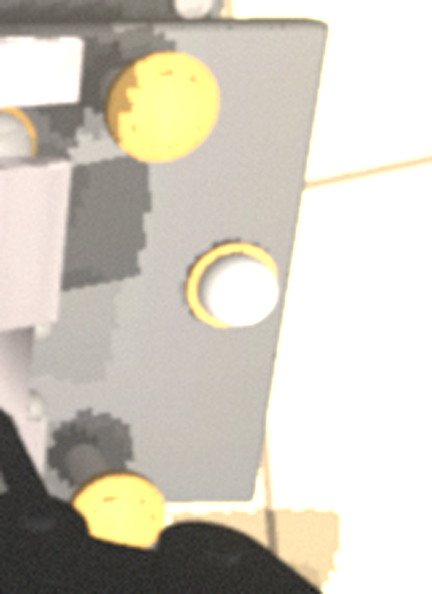

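```bash
cat > m4.py <<'E'
from h import *
W=ctrl.read_camera("wrist")
k=[(8,43,11),(8,-43,11),(36,0,-8)]; uv=[(460,149.5),(443.5,301.5),(488.9,217.8)]
a=fit(W,k,uv,[.5776,-.132,-.2136,.09]); a2=fit(W,k,uv,[.5776,-.132,-.2136],.092)
kp=[(-46,58,12),(46,58,5),(1.5,48.25,12),(1.5,37.75,12),(46,37.75,5)]
uv=np.array([(26,100),(609,93),(333,163),(333,228),(598,215)])/2.7+[205,90]
p,y=T()
b=fit(W,kp,uv,[.52,-.12,-.22,.11]); b2=fit(W,kp,uv,[.52,-.12,-.22],p[2]-.041)
for A in (a,a2):
  for B in (b,b2):
    c,s=np.cos(A[2]),np.sin(A[2]); d=B[:2]-A[:2]; print("fwd %.1f lat %.1f dyaw %.4f"%(1e3*(c*d[0]+s*d[1]),1e3*(-s*d[0]+c*d[1]),B[2]-A[2]))
E
python3 m4.py
```

```text
fit [ 0.5772 -0.1312 -0.2082  0.0911] res [[0.4, 0.1], [0.2, 0.4], [-0.7, -0.6]]
fit [ 0.5769 -0.1309 -0.2075] res [[0.3, -0.1], [0.1, 0.9], [-0.6, -0.5]]
fit [ 0.5193 -0.1194 -0.2175  0.1128] res [[-0.2, 0.3], [-0.0, 0.0], [0.2, -0.3], [0.0, -0.3], [-0.1, 0.3]]
fit [ 0.5193 -0.1194 -0.2175] res [[-0.4, 0.2], [0.1, 0.0], [0.2, -0.3], [0.0, -0.3], [0.0, 0.3]]
fwd -59.1 lat -0.4 dyaw -0.0094
fwd -59.2 lat -0.3 dyaw -0.0094
fwd -58.7 lat -0.7 dyaw -0.0100
fwd -58.8 lat -0.6 dyaw -0.0101
```

Scaled: 16 mm / 400 = 0.04, 14 mm / 400 = 0.035, -0.3 degrees / 90 = -0.0033.

>>> send_rows:
  rows: "0 0 -0.0017 0.0005 0.01 0.0125 -1;0 0 -0.0033 0.0013 0.0225 0.035 -1;0 0 -0.0033 0.0013 0.0225 0.04 -1;0 0 -0.0033 0.0013 0.0225 0.04 -1;0 0 -0.0033 0.0013 0.0225 0.04 -1"

```text
time: 8.55
eef_pos: [0.5216, -0.1196, 0.1374]
tcp_rot: [0.78, 0.626, 0.0, 0.0]
contact_force: [0.3, -0.9, -5.4]
opening: 0.52
finger_force: 86.9
```

Scaled: 2 mm / 400 = 0.005, 1 mm / 400 = 0.0025.

>>> send_rows:
  rows: "0 0 0 0 0 0.0025 -1;0 0 0 0 0 0.005 -1;0 0 0 0 0 0.005 -1;0 0 0 0 0 0.005 -1"

```text
time: 9.05
eef_pos: [0.5216, -0.1196, 0.1354]
tcp_rot: [0.78, 0.626, 0.0, 0.0]
contact_force: [-0.9, -0.1, -5.8]
opening: 0.517
finger_force: 86.9
```

Scaled: 2 mm / 400 = 0.005, 1 mm / 400 = 0.0025.

>>> send_rows:
  rows: "0 0 0 0 0 0.0025 -1;0 0 0 0 0 0.005 -1;0 0 0 0 0 0.005 -1;0 0 0 0 0 0.005 -1"

```text
time: 9.55
eef_pos: [0.5216, -0.1196, 0.1333]
tcp_rot: [0.78, 0.626, -0.0, -0.0]
contact_force: [-0.6, -0.7, -5.3]
opening: 0.515
finger_force: 86.9
```

Scaled: 1 mm / 400 = 0.0025.

>>> send_rows:
  rows: "0 0 0 0 0 0.0025 -1;0 0 0 0 0 0.0025 -1;0 0 0 0 0 0.0025 -1"

```text
time: 9.93
eef_pos: [0.5216, -0.1196, 0.1323]
tcp_rot: [0.78, 0.626, 0.0, 0.0]
contact_force: [1.1, -0.3, -3.8]
opening: 0.521
finger_force: 86.9
```

Scaled: 1 mm / 400 = 0.0025.

>>> send_rows:
  rows: "0 0 0 0 0 0.0025 -1;0 0 0 0 0 0.0025 -1;0 0 0 0 0 0.0025 -1"

```text
time: 10.3
eef_pos: [0.5216, -0.1196, 0.1313]
tcp_rot: [0.78, 0.626, -0.0, -0.0]
contact_force: [-0.5, -0.4, -4.1]
opening: 0.52
finger_force: 86.9
```

Scaled: 1 mm / 400 = 0.0025.

>>> send_rows:
  rows: "0 0 0 0 0 0.0025 -1;0 0 0 0 0 0.0025 -1;0 0 0 0 0 0.0025 -1"

```text
time: 10.68
eef_pos: [0.5217, -0.1196, 0.1305]
tcp_rot: [0.78, 0.626, 0.0, 0.0]
contact_force: [-0.2, 0.6, -4.8]
opening: 0.519
finger_force: 87.1
```

Scaled: 1 mm / 400 = 0.0025.

>>> send_rows:
  rows: "0 0 0 0 0 0.0025 -1;0 0 0 0 0 0.0025 -1;0 0 0 0 0 0.0025 -1"

```text
time: 11.05
eef_pos: [0.5221, -0.1198, 0.1302]
tcp_rot: [0.78, 0.626, 0.0, 0.001]
contact_force: [-1.5, -0.3, 1.6]
opening: 0.517
finger_force: 87.6
```

```bash
python3 - <<'E'
from h import *
F=[]
for i in range(3):
    p=ctrl.read_camera("wrist"); s=ctrl.get_state(); F.append(np.r_[s["contact_force"],s["wrist_torque"]])
print(np.mean(F,0).round(2))
save(p,"w4.png"); gom(50,.091)
E
```

```text
[-1.79  0.13  3.04  0.1   0.08  0.01]
t 11.2 F [-2.   0.1  3.9] pos [ 0.5221 -0.1198  0.1301] turn [0.08 0.01 0.3 ] shift [-0.3  0.5 -1.9] op 0.518
```

Scaled: -1 mm / 400 = -0.0025.

>>> send_rows:
  rows: "0 0 0 0 0 -0.0025 -1;0 0 0 0 0 -0.0025 -1"

```text
time: 11.45
eef_pos: [0.5218, -0.1197, 0.1302]
tcp_rot: [0.78, 0.626, 0.0, 0.0]
contact_force: [0.2, 0.5, -0.6]
opening: 0.521
finger_force: 87.2
```

```bash
cat > m5.py <<'E'
from h import *
W=ctrl.read_camera("wrist"); img=W["color"][:,:,::-1]; save(W,"w5.png")
mk=cv2.inRange(cv2.cvtColor(np.ascontiguousarray(img),cv2.COLOR_BGR2HSV),(8,110,70),(28,255,255))
n,l,st,ce=cv2.connectedComponentsWithStats(mk)
for i in range(1,n):
    if st[i,4]>80 and st[i,0]>380: print(st[i],ce[i].round(1))
p,y=T(); go(p,y)
kp=[(-46,58,12),(46,58,5),(1.5,48.25,12),(1.5,37.75,12),(46,37.75,5)]
uv=np.array([(26,100),(609,93),(333,163),(333,228),(598,215)])/2.7+[205,90]
b=fit(W,kp,uv,[.52,-.12,-.22],p[2]-.041)
# head centre in marver frame, z of head centre = underside+11 (riding)
for i in range(1,n):
    if st[i,4]>600 and st[i,0]>380:
        u=st[i,0]+st[i,2]/2; v=st[i,1]+st[i,3]/2
        q=ray(W,u,v,p[2]-.041+.011); c,s=np.cos(b[2]),np.sin(b[2]); d=q[:2]-b[:2]
        print("head in marver frame",(1e3*np.array([c*d[0]+s*d[1],-s*d[0]+c*d[1]])).round(1))
E
python3 m5.py
```

```text
[ 439  139   48   47 1734] [462.7 161.3]
[472 217  38  34 255] [485.2 228.6]
t 11.5 F [ 0.9  0.2 -1.6] pos [ 0.5218 -0.1197  0.1302] turn [ 0.05  0.01 -0.  ] shift [0. 0. 0.] op 0.516
fit [ 0.528  -0.1207 -0.2123] res [[-0.6, 0.2], [0.3, -0.0], [0.2, -0.3], [-0.0, -0.2], [0.1, 0.4]]
head in marver frame [59.4 42.5]
```

>>> send_rows:
  rows: "0 0 0 -0.0003 0.0075 0 -1;0 0 0 -0.0005 0.015 0 -1;0 0 0 -0.0005 0.0225 0 -1;0 0 0 -0.0005 0.03 0 -1;0 0 0 -0.0005 0.03 0 -1"

```text
time: 12.12
eef_pos: [0.5339, -0.1225, 0.1303]
tcp_rot: [0.78, 0.626, 0.001, 0.001]
contact_force: [1.8, -0.5, -1.0]
opening: 0.516
finger_force: 87.3
```

```bash
python3 m5.py
```

```text
[ 410  138   47   47 1688] [433.4 160.9]
[448 217  38  34 236] [462.1 228. ]
t 12.18 F [ 0.5 -0.9 -0.6] pos [ 0.5339 -0.1225  0.1303] turn [ 0.1  0.  -0. ] shift [0. 0. 0.] op 0.516
fit [ 0.5401 -0.1235 -0.2126] res [[-0.6, 0.2], [0.3, -0.0], [0.2, -0.3], [-0.0, -0.2], [0.1, 0.4]]
head in marver frame [46.7 42.9]
```

Scaled: 8 mm / 400 = 0.02, 6 mm / 400 = 0.015.

>>> send_rows:
  rows: "0 0 0 0 0.005 0 -1;0 0 0 0 0.01 0 -1;0 0 0 0 0.015 0 -1;0 0 0 0 0.02 0 -1;0 0 0 0 0.02 0 -1"

```text
time: 12.8
eef_pos: [0.5388, -0.1235, 0.1302]
tcp_rot: [0.779, 0.627, -0.003, -0.003]
contact_force: [-8.1, 2.1, 5.9]
opening: 0.518
finger_force: 88.1
```

```bash
python3 m5.py | grep -v fit
```

```text
[ 400  139   48   46 1701] [423.2 161.7]
[440 218  38  34 236] [453.9 229.3]
t 12.85 F [-9.4  0.5  6.5] pos [ 0.5388 -0.1235  0.1301] turn [-0.48 -0.01 -0.  ] shift [0. 0. 0.] op 0.52
head in marver frame [42.6 42.8]
```

Scaled: 6 mm / 400 = 0.015, 4 mm / 400 = 0.01, -0.6 degrees / 90 = -0.0067.

>>> send_rows:
  rows: "-0.0022 0 0 0 0.005 0 -1;-0.0056 0 0 0 0.01 0 -1;-0.0067 0 0 0 0.015 0 -1;-0.0067 0 0 0 0.015 0 -1"

```text
time: 13.35
eef_pos: [0.542, -0.1239, 0.13]
tcp_rot: [0.779, 0.627, -0.002, -0.003]
contact_force: [-16.9, 3.1, 12.6]
opening: 0.517
finger_force: 88.8
```

```bash
python3 m5.py | grep -v fit
```

```text
[ 392  141   49   45 1711] [416.3 162.9]
[434 218  38  34 226] [447.2 229.6]
t 13.4 F [-16.2   3.5  12.7] pos [ 0.542  -0.1239  0.13  ] turn [-0.39 -0.05 -0.  ] shift [0. 0. 0.] op 0.52
head in marver frame [39.4 42.1]
```

Scaled: -2 mm / 400 = -0.005, -1 mm / 400 = -0.0025, -0.4 degrees / 90 = -0.0044.

>>> send_rows:
  rows: "-0.0022 0 0 0 0 -0.0025 -1;-0.0044 0 0 0 0 -0.005 -1;-0.0044 0 0 0 0 -0.005 -1"

```text
time: 13.78
eef_pos: [0.5417, -0.1239, 0.13]
tcp_rot: [0.779, 0.627, 0.001, -0.0]
contact_force: [-13.1, 1.8, 3.9]
opening: 0.518
finger_force: 87.8
```

```bash
python3 m5.py | grep -v fit
```

```text
[ 393  141   48   45 1708] [416.3 162.8]
[433 218  38  34 225] [446.8 229. ]
t 13.82 F [-13.3   2.    4.2] pos [ 0.5417 -0.1239  0.13  ] turn [ 0.03 -0.05  0.  ] shift [0. 0. 0.] op 0.517
head in marver frame [39.7 42.1]
```

Scaled: 6 mm / 400 = 0.015, 4 mm / 400 = 0.01, -0.3 degrees / 90 = -0.0033.

>>> send_rows:
  rows: "0 0 0 0 0.005 -0.0005 -1;-0.0022 0 0 0 0.01 -0.0013 -1;-0.0033 0 0 0 0.015 -0.0025 -1;-0.0033 0 0 0 0.015 -0.0025 -1"

```text
time: 14.32
eef_pos: [0.5455, -0.1245, 0.13]
tcp_rot: [0.779, 0.627, 0.0, -0.001]
contact_force: [-16.4, 1.5, 5.7]
opening: 0.521
finger_force: 87.9
```

```bash
python3 m5.py | grep -v fit
```

```text
[ 384  141   48   46 1724] [408.  163.9]
[426 218  38  34 222] [439.6 229.6]
t 14.38 F [-16.2   2.1   5. ] pos [ 0.5455 -0.1245  0.13  ] turn [-0.06 -0.08 -0.  ] shift [0. 0. 0.] op 0.518
head in marver frame [35.8 41.9]
```

Scaled: 6 mm / 400 = 0.015, 1.5 mm / 400 = 0.0038, -0.2 degrees / 90 = -0.0022.

>>> send_rows:
  rows: "0 0 0 0 0.0038 -0.0005 -1;-0.0011 0 0 0 0.0075 -0.001 -1;-0.0022 0 0 0 0.0113 -0.0015 -1;-0.0022 0 0 0 0.015 -0.0015 -1;-0.0022 0 0 0 0.015 -0.0015 -1"

```text
time: 15.0
eef_pos: [0.553, -0.1257, 0.13]
tcp_rot: [0.779, 0.627, 0.003, 0.002]
contact_force: [-9.8, 2.4, -2.4]
opening: 0.518
finger_force: 87.2
```

```bash
python3 m5.py | grep -v fit
```

```text
[422 219  26  15 101] [434.3 222.7]
t 15.05 F [-9.2  2.7 -2.3] pos [ 0.553  -0.1257  0.13  ] turn [ 0.45 -0.13  0.  ] shift [0. 0. 0.] op 0.518
```

Scaled: 6 mm / 400 = 0.015, 4 mm / 400 = 0.01, 0.4 degrees / 90 = 0.0044.

>>> send_rows:
  rows: "0.0022 0 0 -0.0008 0.005 0 -1;0.0044 0 0 -0.0015 0.01 0 -1;0.0044 0 0 -0.0015 0.015 0 -1;0.0044 0 0 -0.0015 0.015 0 -1"

```text
time: 15.55
eef_pos: [0.5588, -0.1275, 0.1301]
tcp_rot: [0.779, 0.627, 0.001, -0.0]
contact_force: [-8.7, 2.1, -2.8]
opening: 0.52
finger_force: 87.1
```

```bash
python3 -c "
from h import *
p=ctrl.read_camera('wrist'); save(p,'w6.png')
p,y=T(); print(y); go(p,-.2126); s=ctrl.get_state(); print(s['wrist_torque'])
c=ctrl.read_camera('scene'); save(c,'s6.png')
a=cv2.imread('pics/w6.png')[90:290,205:500]; b=cv2.imread('pics/s6.png')[160:280,200:380]
a=cv2.resize(a,(560,380),interpolation=2); b=cv2.resize(b,(560,373)) 
a=cv2.convertScaleAbs(a,alpha=1.3)
cv2.imwrite('pics/c6.png',cv2.resize(cv2.vconcat([a,b]),(447,600)))"
```

```text
-0.21617102096089405
t 15.6 F [-9.3  3.1 -2.6] pos [ 0.5589 -0.1275  0.1301] turn [ 0.08 -0.14 -0.2 ] shift [0. 0. 0.] op 0.515
[0.56982248 1.99472155 0.05777659]
```

View pics/c6.png

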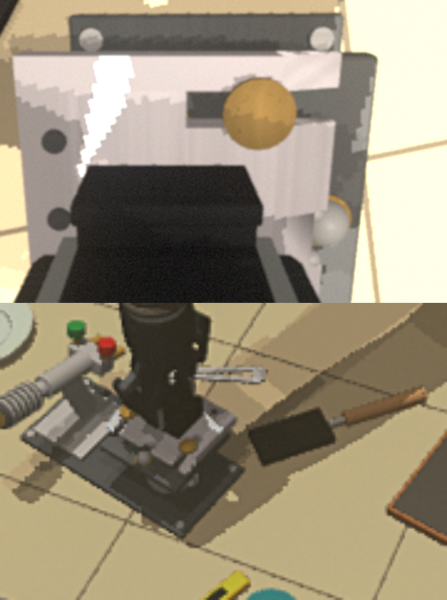

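Scaled: 8 mm / 400 = 0.02, 6 mm / 400 = 0.015.

>>> send_rows:
  rows: "0 0 0 0 0.005 0 -1;0 0 0 0 0.01 0.0008 -1;0 0 0 0 0.015 0.0025 -1;0 0 0 0 0.02 0.005 -1;0 0 0 0 0.02 0.005 -1"

```text
time: 16.27
eef_pos: [0.5696, -0.1304, 0.1282]
tcp_rot: [0.779, 0.626, 0.004, 0.004]
contact_force: [-0.4, 0.3, -14.2]
opening: 0.52
finger_force: 85.7
```

```bash
python3 -c "
from h import *
c=ctrl.read_camera('wrist')
p,y=T(); print(y); go(p,-.2126)"
```

```text
-0.21686732893804672
t 16.32 F [ -0.9   0.6 -16.2] pos [ 0.5696 -0.1304  0.1283] turn [ 0.68 -0.08 -0.24] shift [0. 0. 0.] op 0.52
```

Scaled: 3 mm / 400 = 0.0075, 2 mm / 400 = 0.005, 0.5 degrees / 90 = 0.0056.

>>> send_rows:
  rows: "0.0022 0 0 0 0.0013 0.0025 -1;0.0044 0 0 0 0.0025 0.005 -1;0.0056 0 0 0 0.0038 0.0075 -1;0.0056 0 0 0 0.0038 0.0075 -1;0.0056 0 0 0 0.0038 0.0075 -1"

```text
time: 16.95
eef_pos: [0.5731, -0.1315, 0.1288]
tcp_rot: [0.78, 0.626, 0.003, 0.003]
contact_force: [-4.2, 1.4, -18.4]
opening: 0.52
finger_force: 85.3
```

```bash
python3 -c "
from h import *
c=ctrl.read_camera('wrist')
p,y=T(); print(y); go(p,-.2126)"
```

```text
-0.21710883856784213
t 17.0 F [ -4.3   1.9 -19.6] pos [ 0.5731 -0.1316  0.1289] turn [ 0.51 -0.02 -0.26] shift [0. 0. 0.] op 0.52
```

Scaled: 2 mm / 400 = 0.005, -1 mm / 400 = -0.0025, 0.4 degrees / 90 = 0.0044.

>>> send_rows:
  rows: "0.0022 0 0 0 -0.0013 0.0025 -1;0.0044 0 0 0 -0.0025 0.005 -1;0.0044 0 0 0 -0.0025 0.005 -1;0.0044 0 0 0 -0.0025 0.005 -1"

```text
time: 17.5
eef_pos: [0.5733, -0.1316, 0.1281]
tcp_rot: [0.78, 0.626, 0.002, 0.002]
contact_force: [-2.2, 3.9, -16.4]
opening: 0.518
finger_force: 85.4
```

```bash
python3 -c "
from h import *
c=ctrl.read_camera('wrist');save(c,'w7.png')
p,y=T(); print(y); go(p,-.2126);print(ctrl.get_state()['wrist_torque'])"; sed -i 's/w5.png/w8.png/' m5.py; python3 m5.py
```

```text
-0.21722175158836515
t 17.55 F [ -2.    3.  -15.5] pos [ 0.5732 -0.1316  0.128 ] turn [ 0.27 -0.01 -0.26] shift [0. 0. 0.] op 0.519
[ 0.55270069  0.66305908 -0.00504608]
t 17.6 F [ -3.1   2.8 -15.1] pos [ 0.5732 -0.1316  0.1281] turn [ 0.28 -0.01  0.  ] shift [0. 0. 0.] op 0.518
fit [ 0.5795 -0.1327 -0.2129] res [[-0.6, 0.2], [0.2, 0.0], [0.3, -0.3], [0.1, -0.2], [0.0, 0.3]]
```

Scaled: 2 mm / 400 = 0.005, 1 mm / 400 = 0.0025, 0.3 degrees / 90 = 0.0033.

>>> send_rows:
  rows: "0.0011 0 0 0 0 0.0025 -1;0.0033 0 0 0 0 0.005 -1;0.0033 0 0 0 0 0.005 -1;0.0033 0 0 0 0 0.005 -1"

```text
time: 18.1
eef_pos: [0.5734, -0.1317, 0.1276]
tcp_rot: [0.779, 0.626, -0.0, -0.0]
contact_force: [-5.0, 5.1, -8.3]
opening: 0.519
finger_force: 86.6
```

```bash
python3 -c "
from h import *
c=ctrl.read_camera('wrist');save(c,'w7.png')
p,y=T(); go(p,y);print(ctrl.get_state()['wrist_torque'])"
```

```text
t 18.15 F [-4.7  3.7 -8.3] pos [ 0.5734 -0.1317  0.1276] turn [-0.04 -0.01 -0.  ] shift [0. 0. 0.] op 0.513
[0.81717616 1.17815607 0.06521895]
```

Scaled: 1.5 mm / 400 = 0.0038, -1 mm / 400 = -0.0025.

>>> send_rows:
  rows: "0 0 0 0.0008 -0.0013 0.0025 -1;0 0 0 0.0013 -0.0025 0.0038 -1;0 0 0 0.0013 -0.0025 0.0038 -1;0 0 0 0.0013 -0.0025 0.0038 -1"

```text
time: 18.65
eef_pos: [0.5734, -0.1316, 0.1275]
tcp_rot: [0.779, 0.626, 0.0, 0.001]
contact_force: [-6.2, 3.1, -5.1]
opening: 0.517
finger_force: 86.9
```

```bash
python3 -c "
from h import *
c=ctrl.read_camera('wrist');save(c,'w8.png')
p,y=T(); go(p,y);print(ctrl.get_state()['wrist_torque'])
a=c['color'][90:290,205:500,::-1]
cv2.imwrite('pics/c8.png',cv2.convertScaleAbs(cv2.resize(a,None,fx=2.5,fy=2.5,interpolation=2),alpha=1.3))"
```

```text
t 18.7 F [-4.6  3.7 -5. ] pos [ 0.5734 -0.1316  0.1275] turn [ 0.09  0.05 -0.  ] shift [0. 0. 0.] op 0.518
[0.67507413 1.38486871 0.02139637]
```

Scaled: -1.5 mm / 400 = -0.0038, -0.7 mm / 400 = -0.0018.

>>> send_rows:
  rows: "0 0 0 0.0013 -0.0018 0.0008 -1;0 0 0 0.0018 -0.0038 0.0013 -1;0 0 0 0.0018 -0.0038 0.0013 -1;0 0 0 0.0018 -0.0038 0.0013 -1"

```text
time: 19.2
eef_pos: [0.5731, -0.1315, 0.1272]
tcp_rot: [0.779, 0.626, 0.001, 0.003]
contact_force: [-2.4, 0.8, 5.8]
opening: 0.518
finger_force: 88.1
```

```bash
python3 -c "
from h import *
c=ctrl.read_camera('wrist');save(c,'w9.png')
p,y=T(); go(p,y);print(ctrl.get_state()['wrist_torque'])"
```

```text
t 19.25 F [-3.6 -1.2  5.7] pos [ 0.573  -0.1314  0.1271] turn [ 0.29  0.12 -0.  ] shift [0. 0. 0.] op 0.515
[0.09422997 1.10703839 0.06276239]
```

Scaled: -1 mm / 400 = -0.0025, -0.5 mm / 400 = -0.0013, 0.2 degrees / 90 = 0.0022.

>>> send_rows:
  rows: "0.0022 0.0011 0 0 -0.0008 -0.0013 -1;0.0022 0.0011 0 0 -0.0013 -0.0025 -1;0.0022 0.0011 0 0 -0.0013 -0.0025 -1"
  grip_force: 40

```text
time: 19.62
eef_pos: [0.5721, -0.1309, 0.1263]
tcp_rot: [0.779, 0.626, 0.001, 0.0]
contact_force: [0.8, -1.6, 5.8]
opening: 0.517
finger_force: 88.1
```

```bash
python3 -c "
from h import *
c=ctrl.read_camera('wrist');save(c,'w9.png')
p,y=T(); go(p,y);print(ctrl.get_state()['wrist_torque'])"
```

```text
t 19.68 F [ 0.5 -2.1  5.3] pos [ 0.5721 -0.1309  0.1263] turn [ 0.07 -0.02  0.  ] shift [0. 0. 0.] op 0.52
[-0.19137222 -0.04662377  0.2615407 ]
```

Scaled: -1.5 mm / 400 = -0.0038, -1 mm / 400 = -0.0025.

>>> send_rows:
  rows: "0 0 0 0 0 -0.0025 -1;0 0 0 0 0 -0.0038 -1;0 0 0 0 0 -0.0038 -1"

```text
time: 20.05
eef_pos: [0.572, -0.1308, 0.1264]
tcp_rot: [0.779, 0.626, 0.001, 0.0]
contact_force: [4.6, -3.4, -0.2]
opening: 0.516
finger_force: 87.5
```

>>> send_rows:
  rows: "0 0 0 0 0 0 0.3;0 0 0 0 0 0 0.6;0 0 0 0 0 0 0.9;0 0 0 0 0 0 0.9;0 0 0 0 0 0 0.9"

```text
time: 20.68
eef_pos: [0.57, -0.1298, 0.126]
tcp_rot: [0.78, 0.626, -0.001, -0.003]
contact_force: [-0.5, -0.9, 1.1]
opening: 0.952
finger_force: 0.0
```

```bash
python3 -c "
from h import *
c=ctrl.read_camera('wrist');save(c,'w10.png')
p,y=T(); go(p,y);print(ctrl.get_state()['wrist_torque'])"
```

```text
t 20.73 F [-0.3 -0.1  0.3] pos [ 0.57   -0.1298  0.126 ] turn [-0.3 -0.1 -0. ] shift [0. 0. 0.] op 0.949
[ 0.06263667 -0.00506641 -0.00807239]
```

Scaled: -180 mm / 400 = -0.45, -160 mm / 400 = -0.4.

>>> send_rows:
  rows: "0 0 0 0 0 -0.0375 1;0 0 0 0 0 -0.1125 1;0 0 0 0 0 -0.2125 1;0 0 0 0 0 -0.3125 1;0 0 0 0.15 -0.05 -0.4 1;0 0 0 0.15 -0.075 -0.45 1;0 0 0 0.15 -0.075 -0.45 1;0 0 0 0.15 -0.075 -0.45 1"

```text
time: 21.72
eef_pos: [0.5544, -0.0657, 0.3057]
tcp_rot: [0.78, 0.626, -0.001, -0.003]
contact_force: [0.3, 0.3, -0.8]
opening: 0.996
finger_force: 0.0
```

```bash
python3 - <<'E'
from h import *
go([.5,0,.3],-.2); p=ctrl.read_camera('wrist');save(p,'w11.png'); look(p,["mount","marver"])
a=p['color'][:,:,::-1]; u,v=pix(p,[.5772,-.131,.1]).astype(int); x0=max(0,u-120);y0=max(0,v-95); print(x0,y0)
S=ctrl.read_camera('scene'); save(S,'s11.png'); b=S['color'][:,:,::-1][165:265,215:320]
a=cv2.resize(np.ascontiguousarray(a[y0:y0+190,x0:x0+240]),(455,360),interpolation=2); b=cv2.resize(np.ascontiguousarray(b),(340,360),interpolation=2)
print(a.shape); cv2.imwrite('pics/c11.png',cv2.convertScaleAbs(cv2.hconcat([a,b]),alpha=1.2))
E
```

```text
t 21.73 F [ 0.3  0.3 -0.8] pos [ 0.5544 -0.0657  0.3057] turn [-0.33 -0.09 -1.  ] shift [ 52.4 -67.3   6.1] op 0.996
mount 0.7 [ 0.5591 -0.2545  0.0579] [352. 309.]
marver 0.59 [ 0.5758 -0.1245  0.0962] [348. 219.]
231 131
(360, 455, 3)
```

View pics/c11.png

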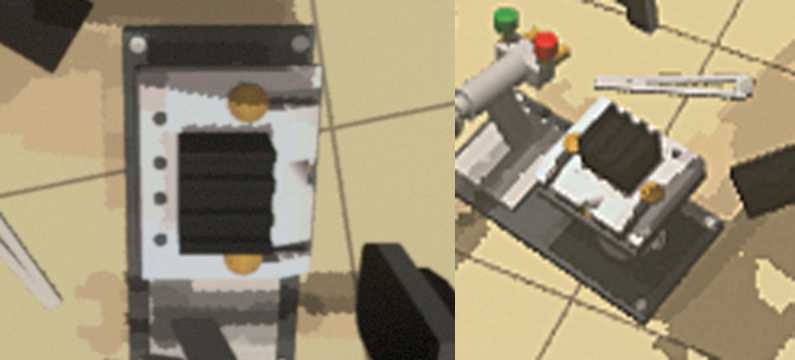

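```bash
python3 - <<'E'
from h import *
p=ctrl.read_camera('wrist'); f=lambda a:np.array(a)/1.896+[231,131]
kp=[(-46,58,12),(-46,-58,12),(46,58,5),(46,-58,5)]
b=fit(p,kp,f([(135,67),(142,279),(320,68),(311,276)]),[.577,-.13,-.21],.0876)
h=[]
for c in ((249,102),(243,257)):
    q=ray(p,*f(c),.091+.011+.0015); d=q[:2]-b[:2]; c_,s=np.cos(b[2]),np.sin(b[2]); print((1e3*np.array([c_*d[0]+s*d[1],-s*d[0]+c_*d[1]])).round(1))
img=np.ascontiguousarray(p["color"][:,:,::-1]); mk=cv2.inRange(cv2.cvtColor(img,cv2.COLOR_BGR2HSV),(8,110,70),(28,255,255))
n,l,st,ce=cv2.connectedComponentsWithStats(mk)
for i in range(1,n):
    if 150<st[i,4]<900: print(st[i],ce[i].round(1))
E
```

```text
fit [ 0.5767 -0.1306 -0.2046] res [[0.8, 2.4], [-0.4, 0.6], [0.5, -0.9], [-1.3, -1.9]]
[ 9.2 43. ]
[  8.3 -42.3]
[564  67  16  16 204] [571.5  74.5]
[584 110  17  14 173] [591.8 116.7]
[570 157  16  14 166] [577.4 163.4]
[353 176  21  19 311] [362.5 184.9]
[351 265  19  11 164] [359.8 269.4]
[285 322  19  14 182] [293.9 328.4]
[286 343  18  17 172] [294.5 353.3]
```

```bash
python3 -c "
from plant import ctrl
print(ctrl.sign_off())"
```

```text
the job is handed in; nothing more can be done
None
```

The marver is on the three-ball mount under both brass heads, released, and I handed the job in at about 22 s. `sign_off` returned no verdict. It dropped about 3.7 mm from its riding height, as expected for fully home, and the last picture puts it within about 1 mm of home, but I did not measure level or head lift directly.

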